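# Close the refilled coffee caddy and turn its sign

### The arm

A 7-joint arm with a two-finger parallel gripper is mounted at the origin on a cart in front of the work surface, level with it; the furniture and walls round the work are solid. World frame = base frame: x ahead of the robot, y to its left, z up, the work surface at z = 0. Lengths are in m, angles in rad, forces in N, time in s.
With the tool pointing down it reaches from about 0.4 to 0.85 m from the base axis. Payload 4.5 kg.
Tool frame: the origin (TCP) lies at the very end of the fingers, on their centre line; the grasp point (between the pads) lies 19 mm behind it; x points along the fingers, y is the direction in which the jaws open and shut, and the axes are right-handed (so a half turn about x gives the same grasp; the last joint's range is limited). The gripper opens to 85 mm and grips with 20 to 120 N. Pads are 22 mm wide; open, the fingers measure 114 mm over their backs; the gripper's body (76 mm by 85 mm) begins 54 mm behind the grasp point. The pads swing forward as they close: fully open they stand 13 mm farther back than shut.
Start: joints at [1.279, 0.689, -0.195, 1.565, 0.157, 0.902, -0.215], TCP at [0.2, -0.592, 0.231] pointing down, gripper open.
Joint ranges: [-3.01, 3.01], [-0.46, 2.08], [-1.47, 1.51], [0.13, 2.56], [-1, 4.14], [0.04, 2.09], [-2.66, 2.66]. Speed limits (rad/s): [2.57, 2.57, 3.14, 3.14, 3.14, 3.14, 3.14].

### API

Orientations are given as a rotation vector (axis times angle).
In Python, from workcell import * gives the robot as it stands. The module is installed in compiled form; this text tells all that it offers.
- The arm moves only by the tool jog_arm, never from a script. Its arguments are lists of equal length, an entry for each row: "delta_rot": the turn, a rotation vector about the tool's x, y, z in degrees, a list of three; "travel": the shift along the tool's x, y, z in cm, a list of three; "hand": the opening, from 0 (shut) to 1 (fully open). In form: {"delta_rot": [[wx, wy, wz], ...], "travel": [[dx, dy, dz], ...], "hand": [hand, ...]}. A call has 1 to 20 rows; each row shifts and turns the pose as measured when the row begins, along the tool's axes as they then stand; what a row does not reach is not made up. A row lasts 1/10 s, in which the tool goes at most 50 mm and 8.59 degrees, less where a joint would pass 70% of its speed; a pose out of reach is approached as far as the arm can. A call with a gripper value outside its range is refused whole. The fingers move at their own pace and stop on an object; "squeeze" is the grip in N (left out, the last holds). Time passes only in rows, so rows that do not move let the fingers close. It gives the time, the measured TCP pose, the force and the opening at its end, in the units of the state.
- observe(): the state, without advancing time (a new reading comes with each control period).
- grab_frame(name): name is "scene" or "top" or "wrist"; returns the picture (480x640x3 uint8, red, green, blue); there is no depth.
- camera_model(name): a dict with "fx", "fy", "cx", "cy" (pixels), "k1" (the pictures are not rectified: a ray, as slopes to the right and down, at radius r is drawn at 1 + k1 r^2 times it, then the intrinsics apply), "R" (3x3) and "t" (3): a world point X has camera coordinates R X + t. Camera axes: x right, y down, z forward; pixel columns grow to the right and rows downward; lengths in m; the calibration is good to about 2 mm. A picture is of the moment at which its call begins: read the wrist's pose just before it. camera_model takes no time and is no camera call; for the wrist camera it gives the pose at the moment of the call.
- close_job(): hands the job in, once; it reports no verdict.
The state is a dict: "time_s": time; "qpos": joint angles; "qvel": joint speeds; "effort": joint torques, N m; "tool_pos": TCP position; "ee_rot": TCP orientation; "ft_force": force on the tool from outside, world axes, zero at the start; "ft_torque": the same for the moment, N m; "width": finger opening in m.
Only numpy, scipy, OpenCV 4.12 (cv2) and the standard library are available. Lean on these libraries where they do the work, as an engineer would, in place of code of your own. Each camera call takes 0.05 s, during which the arm holds its last target.

### The job

The coffee tin has just been refilled: put the white outer shell over the tin so that it sits flat on the wooden foot, and twist it clockwise until its two ears are fully home under the steel cleats. Then swing the swivel sign round by half a turn, so that it stands upright with the green full-tin face towards the front in place of the orange one. Leave the sign's stand where it is and do not disturb the other things on the worktop.

Things in the scene. Friction and masses are not known exactly. Their poses are not given: they have to be found in the camera images.
- shell: loose white outer shell, 0.26 kg: hollow cylinder, closed above, open below, outside diameter 76 mm, inside 68 mm, 84.5 mm tall, standing on its rim. Two steel ears at the rim on its +x and -x sides: 16 mm wide, 6 mm tall, reaching 48 mm from the axis. Origin: centre of the rim's underside; z up. A half turn makes no difference.
- shell_grip (a point): point on the shell's axis, 106 mm above the rim, in the wooden fin handle: 68 mm long along the shell's x, 16 mm thick along its y, from 84.5 to 114.5 mm above the rim. Grasp it across the 16 mm. Axes as the shell.
- caddy: fixed part of the caddy: dark wooden disc (the foot), diameter 132 mm, 14 mm tall, with the inner steel tin in its middle: diameter 62 mm, top at 80 mm, shoulder tapering from full width at 64 mm height to diameter 45 mm at 78 mm. Two steel cleats stand on the disc's +x and -x sides. Origin: centre of the underside, on the worktop; z up.
- caddy_seat (a point): centre of the disc's top, 14 mm up: where the centre of the shell's rim rests in the end; axes as the caddy. Lower the shell turned about 60 (45 to 90) degrees counter-clockwise, seen from above, from the caddy's x axis, ears clear of the cleats; then twist it clockwise till the ears meet the stops: shell x then lies along caddy x, handle in line with the cleats.
- cleat (a point): middle of the roof of the cleat on the caddy's +x side, 50.5 mm from the axis (the other is its twin at -x): inverted-L bracket 29 mm wide, roof from 42 to 59 mm from the axis, roof underside 9.5 mm and top 14.5 mm above the disc; seen from above, open but for its 7 mm post, the stop, at its clockwise end. Axes as the caddy.
- sign_stand: loose weighted stand of the swivel sign, 1.3 kg: dark wooden base 100 x 182 x 17 mm with two wooden uprights on its +y and -y sides (inner faces 74 mm from the middle, tops 126 mm up) and steel pivot nuts reaching 94 mm from the middle. Its front is its own -x side, roughly towards the robot. Origin: centre of the underside.
- panel_mid (a point): centre of the sign's panel on its pivot axis, 118 mm above the stand's origin; axes turn with the panel. Panel: 136 mm wide (y), 120 mm tall (z), 10 mm thick (x), nothing above it. -x side orange with an empty tin, +x side green with a full tin and a tick (head down while orange shows).
- sign_panel (a joint): turn of the panel about the stand's y axis, rad; turns freely either way, balanced, stays where it is left (friction 0.06 N m: 1 to 2 N at its edge). 0: upright, orange to the front. Growing: the top edge goes away from the front (to the stand's +x) and down. 3.14 or -3.14: upright, green to the front.
- mug_a: bystander: white patterned mug, 87 x 121 x 96 mm tall; origin under it
- cream_jug: bystander: white cream jug, 76 x 120 x 125 mm tall; origin under it
Mind the look-alikes: they are no part of the job. Leave any red look-alike of the shell alone.

How it is judged:
By the outcome, as a careful person would: the job done as asked, in the order asked, and still so for the second after the job is handed in, with the robot touching nothing.
It also fails if it takes over 72 s, if anything falls off the work surface, if the arm or the gripper's body presses on something with over 40 N, if the wrist force passes 120 N, or if a joint passes its speed limit or range.

## Working session

There is one attempt and no reset: what is moved stays moved. The work goes in short steps, Python scripts to look and compute and a tool call to move; the robot and the scene stay as the last step left them, time stands still between calls to the robot, and variables do not carry over. Pictures are saved under pics/ and viewed, and the job is handed in when it is done.

Besides the shell and the picture viewer there is one more tool, called as a command line: name --argument value ..., lists and objects as JSON in quotes. jog_arm: Moves the arm, as the interface text tells. Its arguments: {"type":"object","properties":{"delta_rot":{"type":"array"},"travel":{"type":"array"},"hand":{"type":"array"},"squeeze":{"type":"number"}},"required":["delta_rot","travel","hand"]}

```bash
mkdir -p pics
python3 - <<'E'
from workcell import *
import cv2
s=observe();print({k:(np.round(v,3) if 0 else v) for k,v in s.items()})
for n in ["scene","top","wrist"]:
    im=grab_frame(n);cv2.imwrite(f"pics/{n}0.png",im[:,:,::-1]);print(n,camera_model(n))
E
```

```text
{'time_s': 0.0, 'qpos': array([ 1.27880367,  0.68999388, -0.19452437,  1.56637998,  0.1572748 ,
        0.90246911, -0.21509389]), 'qvel': array([-1.10981058e-03,  6.03490988e-04, -1.42627966e-03, -9.97994130e-04,
        1.01922667e-03,  1.73271239e-04, -6.08725835e-06]), 'effort': array([ 1.80235024e-04, -5.39605844e+01, -1.26640923e+00, -1.58543855e+01,
        9.04059591e-03,  9.61571408e-03, -1.69072973e-05]), 'tool_pos': array([ 0.19979006, -0.59150917,  0.23046854]), 'ee_rot': array([ 2.04542665,  0.33821473, -2.04626727]), 'ft_force': array([0.29520205, 0.42236426, 0.68524987]), 'ft_torque': array([-0.05543596,  0.02001786,  0.01112926]), 'width': 0.08543841166486699}
scene {'fx': 524.7721584033734, 'fy': 524.7721584033734, 'cx': 318.3656695566552, 'cy': 233.52416232986212, 'k1': -0.06973018616956668, 'R': array([[-0.63172006, -0.77517077,  0.00632851],
       [-0.52320277,  0.42032818, -0.74133871],
       [ 0.57200405, -0.47162963, -0.67110123]]), 't': array([0.28665855, 0.35151656, 1.06511005])}
top {'fx': 594.6444191328383, 'fy': 594.6444191328383, 'cx': 321.6211503931824, 'cy': 231.67879443620703, 'k1': -0.08218707995835052, 'R': array([[ 0.02497917, -0.9996433 ,  0.00945073],
       [-0.91237126, -0.02666036, -0.4084947 ],
       [ 0.40860095,  0.00158128, -0.91271177]]), 't': array([-0.05355987,  0.50664927,  1.43586267])}
wrist {'fx': 424.2382272909397, 'fy': 424.2382272909397, 'cx': 319.5643768412288, 'cy': 238.85317905193227, 'k1': -0.10309892789263163, 'R': array([[ 3.19643650e-01, -9.47537713e-01, -4.67354445e-04],
       [-9.04305159e-01, -3.05206734e-01,  2.98464452e-01],
       [-2.82948964e-01, -9.49796360e-02, -9.54420637e-01]]), 't': array([-0.62549649, -0.03891193,  0.37898802])}
```

View pics/top0.png

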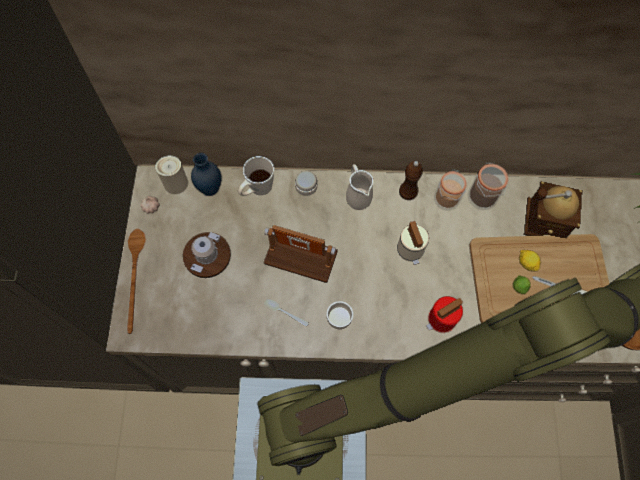

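View pics/scene0.png

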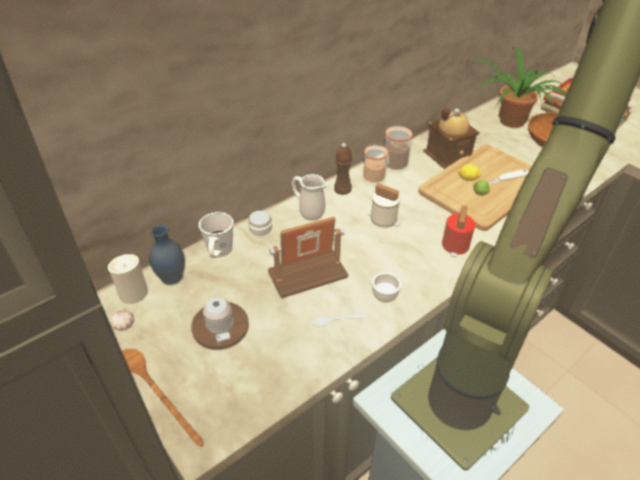

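The top view shows the white shell at (413,240), the red look-alike at (445,314), the caddy at (207,254) and the sign at (300,252). Next I'll zoom in on these.

```bash
cat > h.py <<'E'
from workcell import *
import numpy as np, cv2
from scipy.spatial.transform import Rotation as Ro
def ray(cm,u,v):
    K=np.array([[cm['fx'],0,cm['cx']],[0,cm['fy'],cm['cy']],[0,0,1.]])
    p=cv2.undistortPoints(np.array([[[u,v]]],float),K,np.array([cm['k1'],0,0,0.]))[0,0]
    R=np.array(cm['R']);t=np.array(cm['t'])
    return -R.T@t, R.T@np.array([p[0],p[1],1.])
def onz(cm,u,v,z):
    c,d=ray(cm,u,v);return c+d*(z-c[2])/d[2]
def proj(cm,X):
    K=np.array([[cm['fx'],0,cm['cx']],[0,cm['fy'],cm['cy']],[0,0,1.]])
    R=np.array(cm['R'],float);t=np.array(cm['t'],float)
    return cv2.projectPoints(np.array(X,float).reshape(-1,1,3),cv2.Rodrigues(R)[0],t,K,np.array([cm['k1'],0,0,0.]))[0][:,0]
def crop(im,x0,y0,x1,y1,f,name):
    cv2.imwrite('pics/'+name,cv2.resize(im[y0:y1,x0:x1],None,fx=f,fy=f,interpolation=cv2.INTER_CUBIC))
E
python3 - <<'E'
from h import *
im=cv2.imread('pics/top0.png')
a=im[215:295,165:265];b=im[205:285,370:470];c=im[215:295,250:350]
f=lambda x:cv2.resize(x,None,fx=4,fy=4,interpolation=cv2.INTER_CUBIC)
s=cv2.imread('pics/scene0.png')
d=s[285:365,175:275]
cv2.imwrite('pics/c1.png',np.vstack([np.hstack([f(a)[:,:400],f(b)]),np.hstack([f(c),f(d)])])[:600] if 0 else cv2.resize(np.vstack([np.hstack([f(a),f(b)]),np.hstack([f(c),f(d)])]),(750,600)))
E
```

```text
(no output)
```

View pics/c1.png

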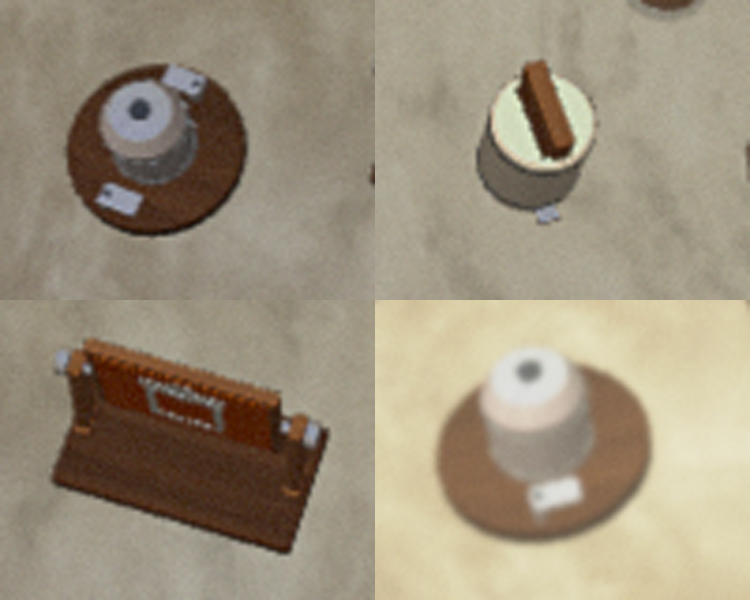

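Run:
```python
from h import *
T=camera_model('top')
P=lambda x,y,ox,oy,z:onz(T,ox+x/3.75-.4,oy+y/3.75-.4,z)
a=P(184,81,165,215,.0285);b=P(119,199,165,215,.0285)
print('cleats',a,b,(a+b)/2,np.linalg.norm(a-b),np.degrees(np.arctan2(*(a-b)[1::-1])))
# foot mask
im=cv2.imread('pics/top0.png');hsv=cv2.cvtColor(im,cv2.COLOR_BGR2HSV)
print(hsv[262,220],hsv[245,190],hsv[290,220])
m=(((hsv[:,:,1]>95)|(hsv[:,:,2]<70))*255).astype('uint8');m[:, :170]=0;m[:,245:]=0;m[:225]=0;m[:290]=m[:290];m[290:]=0
cs=cv2.findContours(m,0,2)[0];c=max(cs,key=cv2.contourArea);h=cv2.convexHull(c)
print(cv2.fitEllipse(h))
pts=np.array([onz(T,*p[0],.014)[:2] for p in h.astype(float)]);
(x,y),r=cv2.minEnclosingCircle(pts.astype('float32'));print('foot',x,y,r)
a=P(163,67,370,205,.1145);b=P(185,150,370,205,.1145)
print('handle',a,b,(a+b)/2,np.linalg.norm(a-b),np.degrees(np.arctan2(*(a-b)[1::-1])))
print('ear',P(172,214,370,205,.006))
# shell top disc centre
print('disc',P(167,120,370,205,.0845))
# sign: panel top edge ends z .178, base corners z .017
for q in [(85,45),(278,100)]: print('paneltop',P(q[0],q[1],250,215,.178))
for q in [(55,482),(290,551),(328,430),(85,375)]: print('base',P(q[0],q[1]-300,250,215,.017))
for q in [(62,361),(312,434)]: print('nut',P(q[0],q[1]-300,250,215,.118))
```

```text
cleats [0.52152363 0.25534435 0.0285    ] [0.42841045 0.29287622 0.0285    ] [0.47496704 0.27411028 0.0285    ] 0.1003927596574968 -21.95327573107378
[ 13 128  80] [ 10 158  68] [ 20  39 151]
((206.29234313964844, 254.86465454101562), (44.22028350830078, 47.79679489135742), 69.73334503173828)
foot 0.4725697636604309 0.27359628677368164 0.066116563975811
handle [ 0.53855918 -0.27810679  0.1145    ] [ 0.47613311 -0.29088669  0.1145    ] [ 0.50734615 -0.28449674  0.1145    ] 0.06372079999365075 11.569764209341482
ear [ 0.47145818 -0.29848245  0.006     ]
disc [ 0.51154291 -0.28440875  0.0845    ]
paneltop [0.48699343 0.08260295 0.178     ]
paneltop [ 0.45119186 -0.04580141  0.178     ]
base [0.45126062 0.11286398 0.017     ]
base [ 0.40362957 -0.05750668  0.017     ]
base [ 0.49749273 -0.08317646  0.017     ]
base [0.53605571 0.09618112 0.017     ]
nut [0.5017566 0.1033086 0.118    ]
nut [ 0.45248607 -0.06961198  0.118     ]
```

```bash
cat >> h.py <<'E'
def down(yaw): # tool x down, tool y at yaw deg
    a=np.radians(yaw);y=np.array([np.cos(a),np.sin(a),0]);x=np.array([0,0,-1.]);return np.stack([x,y,np.cross(x,y)],1)
def st():
    s=observe();R=Ro.from_rotvec(s['ee_rot']).as_matrix()
    print('t',s['time_s'],'pos',np.round(s['tool_pos'],4),'x',np.round(R[:,0],3),'yaw_y',round(np.degrees(np.arctan2(R[1,1],R[0,1])),2),'F',np.round(s['ft_force'],1),'M',np.round(s['ft_torque'],2),'w',round(s['width'],4),'q',np.round(s['qpos'],2))
    return s,s['tool_pos'],R
def plan(p,Rt):
    s,p0,R=st()
    d=Ro.from_matrix(R.T@Rt).as_rotvec(degrees=True)
    print('travel cm (tool axes now)',np.round(R.T@(np.array(p)-p0)*100,2),'rot deg',np.round(d,2),'norm',round(np.linalg.norm(d),1))
E
python3 - <<'E'
from h import *
plan([.5,-.285,.25],down(102))
plan([.5,-.285,.25],down(-78))
cm=camera_model('wrist');s,p,R=st();c=-np.array(cm['R']).T@np.array(cm['t']);print('cam in tool',R.T@(c-p),'axes',R.T@np.array(cm['R']).T)
E
```

```text
t 0.15 pos [ 0.1999 -0.5917  0.2307] x [-0.001  0.001 -1.   ] yaw_y -71.33 F [-0.2 -0.3 -0.7] M [0.   0.02 0.03] w 0.0851 q [ 1.28  0.69 -0.19  1.57  0.16  0.9  -0.22]
travel cm (tool axes now) [ -1.91 -19.45 -38.25] rot deg [-1.7333e+02 -1.2000e-01  1.0000e-02] norm 173.3
t 0.15 pos [ 0.1999 -0.5917  0.2307] x [-0.001  0.001 -1.   ] yaw_y -71.33 F [-0.2 -0.3 -0.7] M [0.   0.02 0.03] w 0.0851 q [ 1.28  0.69 -0.19  1.57  0.16  0.9  -0.22]
travel cm (tool axes now) [ -1.91 -19.45 -38.25] rot deg [6.67 0.01 0.08] norm 6.7
t 0.15 pos [ 0.1999 -0.5917  0.2307] x [-0.001  0.001 -1.   ] yaw_y -71.33 F [-0.2 -0.3 -0.7] M [0.   0.02 0.03] w 0.0851 q [ 1.28  0.69 -0.19  1.57  0.16  0.9  -0.22]
cam in tool [-0.14235086  0.00099604 -0.07572318] axes [[-9.00040202e-04 -2.98394985e-01  9.54442048e-01]
 [ 9.99999502e-01 -6.79345222e-04  7.30611721e-04]
 [ 4.30384772e-04  9.54442231e-01  2.98395447e-01]]
```

View pics/wrist0.png

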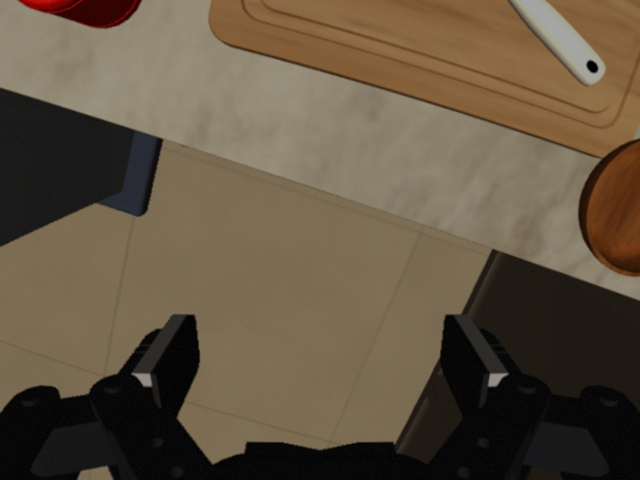

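jog_arm --delta_rot '[[6.7,0,0],[0,0,0],[0,0,0],[0,0,0],[0,0,0],[0,0,0],[0,0,0],[0,0,0],[0,0,0],[0,0,0],[0,0,0]]' --travel '[[-1,0,0],[-0.3,-2.4,-3.7],[-0.3,-2.4,-3.7],[-0.3,-2.4,-3.7],[-0.3,-2.4,-3.7],[-0.3,-2.4,-3.7],[-0.3,-2.4,-3.7],[-0.3,-2.4,-3.7],[-0.3,-2.4,-3.7],[-0.3,-2.4,-3.7],[-0.3,-2.4,-3.7]]' --hand '[1,1,1,1,1,1,1,1,1,1,1]'

```text
time_s: 1.25
tool_pos: [0.5176, -0.2786, 0.2666]
ee_rot: [2.115, 0.201, -2.135]
ft_force: [0.1, -1.2, 0.3]
width: 0.0857
```

Run:
```python
from h import *
plan([.509,-.285,.26],down(-78))
```

```text
t 1.25 pos [ 0.5176 -0.2786  0.2666] x [-0.01   0.002 -1.   ] yaw_y -79.36 F [ 0.1 -1.2  0.3] M [-0.04 -0.09 -0.04] w 0.0857 q [ 0.49  0.6  -0.13  1.63  0.09  0.93 -1.06]
travel cm (tool axes now) [0.67 0.47 0.96] rot deg [-1.36  0.52  0.2 ] norm 1.5
```

Run:
```python
from h import *
import pickle
cm=camera_model('wrist');im=grab_frame('wrist')[:,:,::-1]
cv2.imwrite('pics/w1.png',im);pickle.dump(cm,open('w1.pkl','wb'))
```

```text
(no output)
```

View pics/w1.png

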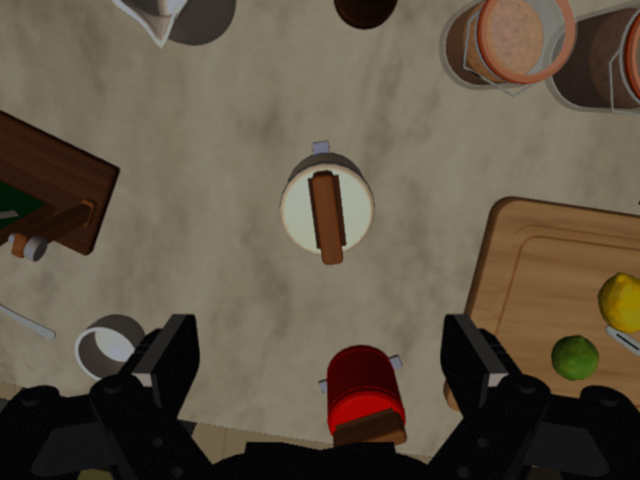

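The wrist view shows the shell's lid at (327,208), with the fin running from (322,172) to (332,262) and one ear at (320,147).

Run:
```python
from h import *
import pickle
cm=pickle.load(open('w1.pkl','rb'));im=cv2.imread('pics/w1.png');hsv=cv2.cvtColor(im,cv2.COLOR_BGR2HSV)
m=((hsv[:,:,1]>120)*255).astype('uint8');k=np.zeros_like(m);k[160:275,300:360]=m[160:275,300:360]
c=max(cv2.findContours(k,0,2)[0],key=cv2.contourArea)
# top face only: brighter
v=hsv[:,:,2];print(v[215,315:350],hsv[215,315:350,1])
r=cv2.minAreaRect(c);print(r);
for p in cv2.boxPoints(r): print(onz(cm,*p,.1145))
# lid
l=((hsv[:,:,2]>140)&(hsv[:,:,1]<70)).astype('uint8')*255;l[:150]=0;l[270:]=0;l[:,:260]=0;l[:,400:]=0
c=cv2.convexHull(max(cv2.findContours(l,0,2)[0],key=cv2.contourArea))
pts=np.array([onz(cm,*p[0],.0845)[:2] for p in c.astype(float)]);print('lid',cv2.minEnclosingCircle(pts.astype('float32')))
print('ear',onz(cm,320,147,.006))
crop(im,270,130,390,275,4,'w1c.png')
```

```text
[ 47  59  84  92  92  93  92  93  93  93  90  90  91  91  88  89  87  86
  88  89  86  78  55  45  49  52  54  76 131 164 168 169 168 169 168] [179 203 197 197 186 184 180 175 173 178 181 176 179 182 185 181 188 190
 185 192 196 196 213 176 172 181 175  81  33  28  26  29  27  27  27]
((327.8077087402344, 217.4615478515625), (92.90201568603516, 29.024127960205078), 82.87498474121094)
[ 0.54610211 -0.26570281  0.1145    ]
[ 0.55225734 -0.28487566  0.1145    ]
[ 0.48687818 -0.30662474  0.1145    ]
[ 0.48012559 -0.2861811   0.1145    ]
lid ((0.5142202377319336, -0.2850966453552246), 0.03613367676734924)
ear [ 0.55488434 -0.27260142  0.006     ]
```

View pics/w1c.png

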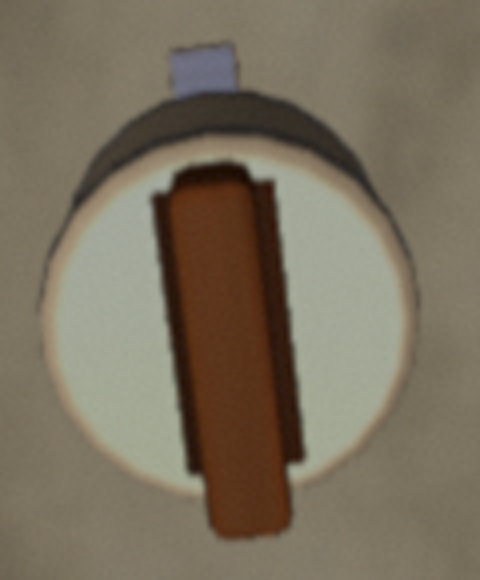

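Run:
```python
from h import *
import pickle
cm=pickle.load(open('w1.pkl','rb'))
f=lambda x,y,z:onz(cm,270+x/4-.4,130+y/4-.4,z)
a=f(210,181,.1145);b=f(250,536,.1145);print(a,b,(a+b)/2,np.linalg.norm(a-b),np.degrees(np.arctan2(*(a-b)[1::-1])))
e=f(202,47,.006);l=f(229,317,.0845);print(e,l,np.linalg.norm((e-l)[:2]),np.degrees(np.arctan2(*(e-l)[1::-1])))
plan([.513,-.285,.26],down(105))
```

```text
[ 0.54679594 -0.27578986  0.1145    ] [ 0.48327114 -0.29535054  0.1145    ] [ 0.51503354 -0.2855702   0.1145    ] 0.0664681838291758 17.114742342983256
[ 0.56003654 -0.27173014  0.006     ] [ 0.51634535 -0.28542993  0.0845    ] 0.04578869093644338 17.40932342573527
t 1.3 pos [ 0.5257 -0.2692  0.2671] x [-0.001  0.008 -1.   ] yaw_y -78.65 F [5.9 5.8 0.7] M [ 0.39 -0.39 -0.02] w 0.0855 q [ 0.48  0.6  -0.14  1.63  0.09  0.92 -1.06]
travel cm (tool axes now) [0.7  1.3  1.56] rot deg [1.7635e+02 7.4000e-01 4.0000e-02] norm 176.3
```

jog_arm --delta_rot '[[0,0,0],[-8.5,0,0],[-8.5,0,0],[-8.5,0,0],[-8.5,0,0],[-8.5,0,0],[-8.5,0,0],[-8.5,0,0],[-8.5,0,0],[-8.5,0,0],[-8.5,0,0],[-8.5,0,0],[-8.5,0,0],[-8.5,0,0],[-8.5,0,0],[-8.5,0,0],[-8.5,0,0],[-8.5,0,0],[-8.5,0,0],[-8.5,0,0]]' --travel '[[0.7,1.3,1.5],[0,0,0],[0,0,0],[0,0,0],[0,0,0],[0,0,0],[0,0,0],[0,0,0],[0,0,0],[0,0,0],[0,0,0],[0,0,0],[0,0,0],[0,0,0],[0,0,0],[0,0,0],[0,0,0],[0,0,0],[0,0,0],[0,0,0]]' --hand '[1,1,1,1,1,1,1,1,1,1,1,1,1,1,1,1,1,1,1,1]'

```text
time_s: 3.3
tool_pos: [0.4875, -0.3067, 0.2469]
ee_rot: [0.072, 1.603, -0.069]
ft_force: [-0.5, 0.1, -0.5]
width: 0.0852
```

Run:
```python
from h import *
plan([.5145,-.285,.26],down(107))
```

```text
t 3.3 pos [ 0.4875 -0.3067  0.2469] x [-0.033  0.003 -0.999] yaw_y 84.87 F [-0.5  0.1 -0.5] M [-0.   -0.07 -0.02] w 0.0852 q [ 0.97  0.76 -0.92  1.65  0.66  1.11  1.34]
travel cm (tool axes now) [-1.39  2.41  2.45] rot deg [-22.13  -1.87  -0.38] norm 22.2
```

jog_arm --delta_rot '[[0,-1.9,-0.4],[-7.4,0,0],[-7.4,0,0],[-7.3,0,0],[0,0,0]]' --travel '[[-1.4,2.4,2.5],[0,0,0],[0,0,0],[0,0,0],[0,0,0]]' --hand '[1,1,1,1,1]'

```text
time_s: 3.8
tool_pos: [0.5081, -0.2927, 0.2561]
ee_rot: [-0.245, 1.568, 0.233]
ft_force: [-0.1, -0.2, 0.1]
width: 0.0853
```

Run:
```python
from h import *
import pickle
cm=camera_model('wrist');im=grab_frame('wrist')[:,:,::-1]
cv2.imwrite('pics/w2.png',im);pickle.dump(cm,open('w2.pkl','wb'))
plan([.5145,-.285,.26],down(107))
u,v=proj(cm,[.5145,-.285,.1])[0].astype(int);print(u,v)
x0,y0=max(u-80,0),max(v-70,0);print(x0,y0);crop(im,x0,y0,x0+160,y0+145,4,'w2c.png')
```

```text
t 3.85 pos [ 0.5081 -0.2928  0.2561] x [-0.009 -0.009 -1.   ] yaw_y 107.25 F [-0.8  0.3 -0.4] M [-0.02 -0.01 -0.03] w 0.0852 q [ 0.98  0.78 -1.02  1.63  0.73  1.16  1.64]
travel cm (tool axes now) [-0.4   0.55  0.84] rot deg [ 0.25 -0.67  0.34] norm 0.8
330 230
250 160
```

View pics/w2c.png

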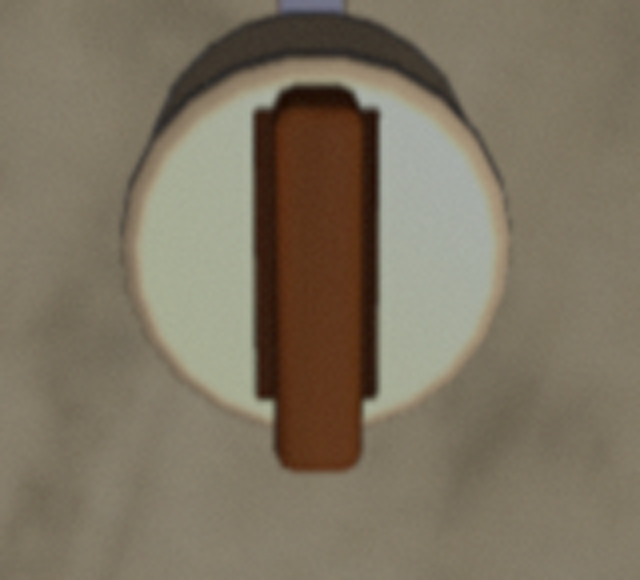

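The crop shows the fin vertical in the picture, so the jaws line up with it. Its top face runs from (318,108) to (318,470) in the crop.

Run:
```python
from h import *
import pickle
cm=pickle.load(open('w2.pkl','rb'))
f=lambda x,y,z:onz(cm,250+x/4-.4,160+y/4-.4,z)
a=f(318,106,.1145);b=f(319,470,.1145);print(a,b,(a+b)/2,np.linalg.norm(a-b),np.degrees(np.arctan2(*(a-b)[1::-1])))
l=f(316,240,.0845);print(l)
c=(a+b)/2; plan([c[0],c[1],.087],down(107))
```

```text
[ 0.48117768 -0.29665096  0.1145    ] [ 0.54411677 -0.27629986  0.1145    ] [ 0.51264722 -0.28647541  0.1145    ] 0.06614752703202294 -162.08159615225205
[ 0.5106803  -0.28714384  0.0845    ]
t 3.85 pos [ 0.5081 -0.2928  0.2561] x [-0.009 -0.009 -1.   ] yaw_y 107.25 F [-0.8  0.3 -0.4] M [-0.02 -0.01 -0.03] w 0.0852 q [ 0.98  0.78 -1.02  1.63  0.73  1.16  1.64]
travel cm (tool axes now) [16.9   0.56  0.82] rot deg [ 0.25 -0.67  0.34] norm 0.8
```

jog_arm --delta_rot '[[-0.4,-0.7,0.3],[0,0,0],[0,0,0],[0,0,0],[0,0,0],[0,0,0]]' --travel '[[2,0.6,0.8],[3,0,0],[3,0,0],[3,0,0],[2,0,0],[0,0,0]]' --hand '[1,1,1,1,1,1]'

```text
time_s: 4.45
tool_pos: [0.511, -0.2902, 0.1211]
ee_rot: [-0.225, 1.56, 0.218]
ft_force: [0.1, 0.4, -0.1]
width: 0.0852
```

Run:
```python
from h import *
plan([.5132,-.286,.089],down(107.7))
```

```text
t 4.45 pos [ 0.511  -0.2902  0.1211] x [-0.    -0.004 -1.   ] yaw_y 106.18 F [ 0.1  0.4 -0.1] M [-0.01  0.08  0.01] w 0.0852 q [ 0.92  0.94 -0.9   1.76  0.92  0.92  1.47]
travel cm (tool axes now) [3.21 0.36 0.33] rot deg [-1.52 -0.09  0.22] norm 1.5
```

jog_arm --delta_rot '[[-1.5,0,0.2],[0,0,0],[0,0,0],[0,0,0]]' --travel '[[1,0.35,0.3],[1,0,0],[1.2,0,0],[0,0,0]]' --hand '[1,1,1,1]'

```text
time_s: 4.85
tool_pos: [0.5139, -0.2871, 0.089]
ee_rot: [-0.242, 1.556, 0.238]
ft_force: [-0.6, -0.2, -0.7]
width: 0.0857
```

Run:
```python
from h import *
plan([.5132,-.286,.089],down(107.7))
```

```text
t 4.85 pos [ 0.5139 -0.2871  0.089 ] x [ 0.001 -0.002 -1.   ] yaw_y 107.51 F [-0.6 -0.2 -0.7] M [ 0.07  0.07 -0.04] w 0.0857 q [ 0.9   0.98 -0.87  1.77  0.97  0.88  1.44]
travel cm (tool axes now) [-0.    0.12 -0.04] rot deg [-0.19  0.04  0.16] norm 0.3
```

jog_arm --delta_rot '[[0,0,0],[0,0,0],[0,0,0],[0,0,0],[0,0,0],[0,0,0],[0,0,0],[0,0,0],[0,0,0],[0,0,0]]' --travel '[[0,0.1,0],[0,0,0],[0,0,0],[0,0,0],[0,0,0],[0,0,0],[0,0,0],[0,0,0],[0,0,0],[0,0,0]]' --hand '[0,0,0,0,0,0,0,0,0,0]' --squeeze 80

```text
time_s: 5.85
tool_pos: [0.5147, -0.2861, 0.0906]
ee_rot: [-0.242, 1.554, 0.236]
ft_force: [-0.1, 0.6, -1.7]
width: 0.0145
```

Run:
```python
from h import *
plan([.5132,-.286,.089],down(107.7))
```

```text
t 5.85 pos [ 0.5147 -0.2861  0.0906] x [ 0.004 -0.003 -1.   ] yaw_y 107.49 F [-0.1  0.6 -1.7] M [-0.05  0.04  0.05] w 0.0145 q [ 0.89  0.98 -0.87  1.77  0.97  0.88  1.44]
travel cm (tool axes now) [ 0.16  0.06 -0.14] rot deg [-0.21  0.17  0.25] norm 0.4
```

jog_arm --delta_rot '[[0,0,0],[0,0,0],[0,0,0],[0,0,0],[0,0,0],[0,0,0],[0,0,0],[0,0,0]]' --travel '[[-1,0,0],[-2,0,0],[-4,0,0],[-4,0,0],[-4,0,0],[-4,0,0],[-3,0,0],[0,0,0]]' --hand '[0,0,0,0,0,0,0,0]'

```text
time_s: 6.65
tool_pos: [0.5117, -0.2839, 0.3205]
ee_rot: [-0.242, 1.559, 0.242]
ft_force: [0.7, -0.4, -3.2]
width: 0.0149
```

Run:
```python
from h import *
plan([.474,.274,.32],down(128))
T=camera_model('top');S=camera_model('scene')
im=grab_frame('top')[:,:,::-1];sc=grab_frame('scene')[:,:,::-1]
a=im[215:295,165:265];d=sc[285:365,175:275]
f=lambda x:cv2.resize(x,None,fx=4,fy=4,interpolation=cv2.INTER_CUBIC)
cv2.imwrite('pics/c2.png',np.hstack([f(a),f(d)]))
cv2.imwrite('pics/top2.png',im)
```

```text
t 6.65 pos [ 0.5117 -0.2839  0.3205] x [-0.002 -0.    -1.   ] yaw_y 107.69 F [ 0.7 -0.4 -3.2] M [-0.   -0.1   0.01] w 0.0149 q [ 0.99  0.72 -1.07  1.54  0.65  1.27  1.7 ]
travel cm (tool axes now) [5.000e-02 5.429e+01 1.336e+01] rot deg [-20.31  -0.09  -0.03] norm 20.3
```

View pics/c2.png

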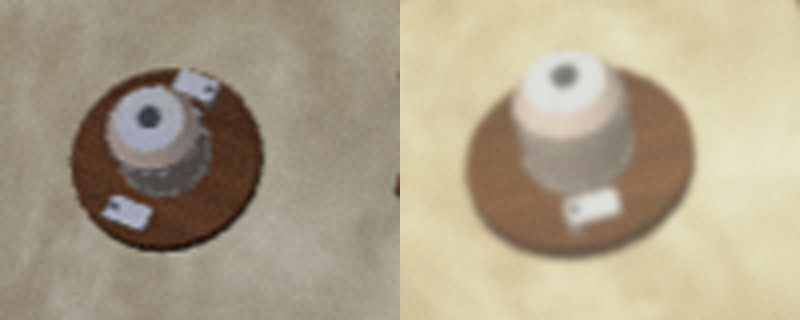

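View pics/top2.png

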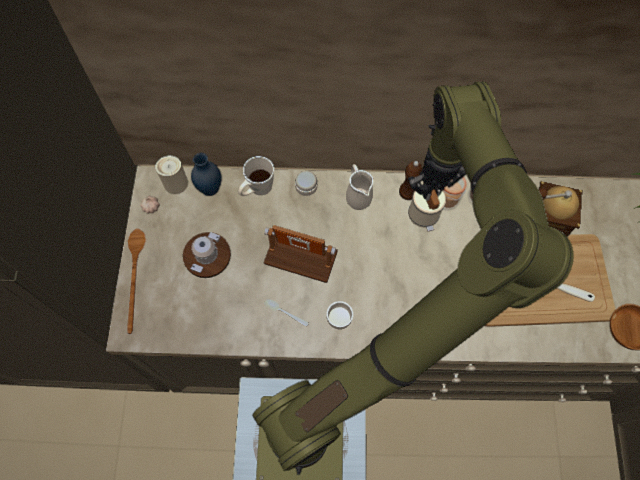

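Run:
```python
from h import *
T=camera_model('top');S=camera_model('scene')
P=lambda x,y,z:onz(T,165+x/4-.4,215+y/4-.4,z)
a=P(197,86,.0285);b=P(128,211,.0285)
print('cleats',a,b,(a+b)/2,np.linalg.norm(a-b),np.degrees(np.arctan2(*(a-b)[1::-1])))
print('tin dot',P(149,118,.08))
Q=lambda x,y,z:onz(S,175+(x-400)/4-.4,285+y/4-.4,z)
print('scene dot',Q(564,76,.08),'cleat',Q(592,205,.0285),b)
```

```text
cleats [0.5218366  0.25487043 0.0285    ] [0.42933491 0.29225773 0.0285    ] [0.47558576 0.27356408 0.0285    ] 0.09977160289677932 -22.007554204148786
tin dot [0.47570278 0.27398133 0.08      ]
scene dot [0.48065881 0.27241583 0.08      ] cleat [0.43239524 0.29117192 0.0285    ] [0.42933491 0.29225773 0.0285    ]
```

jog_arm --delta_rot '[[-6.8,0,0],[-6.8,0,0],[-6.7,0,0],[0,0,0],[0,0,0],[0,0,0],[0,0,0],[0,0,0],[0,0,0],[0,0,0],[0,0,0],[0,0,0],[0,0,0]]' --travel '[[0,0,0],[0,0,0],[0,0,0],[0,3.3,2.9],[0,3.3,2.9],[0,3.3,2.9],[0,3.3,2.9],[0,3.3,2.9],[0,3.3,2.9],[0,3.3,2.9],[0,3.3,2.9],[0,3.3,2.9],[0,3.3,2.9]]' --hand '[0,0,0,0,0,0,0,0,0,0,0,0,0]'

```text
time_s: 8.05
tool_pos: [0.5152, 0.1525, 0.2863]
ee_rot: [-0.51, 1.569, 0.534]
ft_force: [1.6, -1.0, -2.7]
width: 0.0144
```

Run:
```python
from h import *
plan([.545,.33,.32],down(128))
```

```text
t 8.05 pos [0.5152 0.1525 0.2863] x [-0.061 -0.006 -0.998] yaw_y 127.84 F [ 1.6 -1.  -2.7] M [-0.05 -0.12  0.06] w 0.0144 q [ 0.22  0.72 -1.08  1.68  0.63  1.2   1.22]
travel cm (tool axes now) [-3.65 12.29 13.07] rot deg [-0.11 -2.98 -1.91] norm 3.5
```

jog_arm --delta_rot '[[0,-3,-1.9],[0,0,0],[0,0,0],[0,0,0],[0,0,0]]' --travel '[[-2,3,3.2],[-0.6,3.1,3.3],[-0.6,3.1,3.3],[-0.6,3.1,3.3],[0,0,0]]' --hand '[0,0,0,0,0]'

```text
time_s: 8.55
tool_pos: [0.5371, 0.3396, 0.3119]
ee_rot: [-0.53, 1.524, 0.527]
ft_force: [-1.2, -0.7, -1.7]
width: 0.0146
```

Run:
```python
from h import *
import pickle
plan([.545,.33,.32],down(128))
cm=camera_model('wrist');im=grab_frame('wrist')[:,:,::-1]
cv2.imwrite('pics/w3.png',im);pickle.dump(cm,open('w3.pkl','wb'))
st()
```

```text
t 8.55 pos [0.5371 0.3396 0.3119] x [-0.016 -0.008 -1.   ] yaw_y 128.57 F [-1.2 -0.7 -1.7] M [0.03 0.14 0.04] w 0.0146 q [-0.16  0.79 -1.01  1.38  0.66  1.34  1.06]
travel cm (tool axes now) [-0.81 -1.24  0.  ] rot deg [ 0.57 -1.   -0.23] norm 1.2
t 8.6 pos [0.5378 0.3356 0.3108] x [-0.017 -0.013 -1.   ] yaw_y 128.42 F [-0.3 -1.2 -3.8] M [-0.05 -0.01 -0.02] w 0.0141 q [-0.15  0.79 -1.01  1.38  0.66  1.35  1.06]
```

View pics/w3.png

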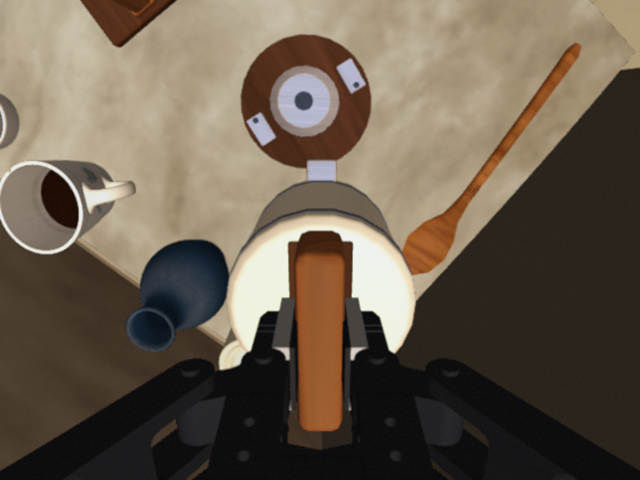

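The wrist view shows the caddy foot at about (306,101), the tin's dot at (303,101), and the cleats at (352,76) and (261,129). The held shell is below it, with an ear at (321,170).

Run:
```python
from h import *
import pickle
cm=pickle.load(open('w3.pkl','rb'));im=cv2.imread('pics/w3.png');hsv=cv2.cvtColor(im,cv2.COLOR_BGR2HSV)
# foot
m=((hsv[:,:,1]>110)&(hsv[:,:,2]<150)).astype('uint8')*255;k=np.zeros_like(m);k[25:178,225:385]=m[25:178,225:385]
k=cv2.morphologyEx(k,cv2.MORPH_OPEN,np.ones((3,3)))
c=cv2.convexHull(max(cv2.findContours(k,0,2)[0],key=cv2.contourArea))
pts=np.array([onz(cm,*p[0],.014)[:2] for p in c.astype(float)]).astype('float32');print('foot',cv2.minEnclosingCircle(pts))
# cleats
w=((hsv[:,:,1]<70)&(hsv[:,:,2]>125)).astype('uint8')*255
for (x0,y0,x1,y1) in [(333,52,375,98),(240,108,280,150)]:
    q=np.zeros_like(w);q[y0:y1,x0:x1]=w[y0:y1,x0:x1]
    cc=max(cv2.findContours(q,0,2)[0],key=cv2.contourArea);r=cv2.minAreaRect(cc);print(r,onz(cm,*r[0],.0285))
    if x0==333:A=onz(cm,*r[0],.0285)
    else:B=onz(cm,*r[0],.0285)
print('mid',(A+B)/2,np.linalg.norm(A-B),np.degrees(np.arctan2(*(A-B)[1::-1])))
print('dot',onz(cm,303.5,100.5,.08))
# held shell
s,p,R=st()
crop(im,220,150,420,300,4,'w3c.png')
```

```text
foot ((0.47782570123672485, 0.27462515234947205), 0.06496992707252502)
((350.7023010253906, 75.303955078125), (31.200895309448242, 17.946208953857422), 59.93141555786133) [0.43096699 0.29306561 0.0285    ]
((260.941162109375, 128.7646942138672), (30.06502914428711, 17.180015563964844), 57.52880859375) [0.52472959 0.25599662 0.0285    ]
mid [0.47784829 0.27453111 0.0285    ] 0.10082427847746762 158.4286635150251
dot [0.47781371 0.27463226 0.08      ]
t 8.6 pos [0.5378 0.3356 0.3108] x [-0.017 -0.013 -1.   ] yaw_y 128.42 F [-0.3 -1.2 -3.8] M [-0.05 -0.01 -0.02] w 0.0141 q [-0.15  0.79 -1.01  1.38  0.66  1.35  1.06]
```

View pics/w3c.png

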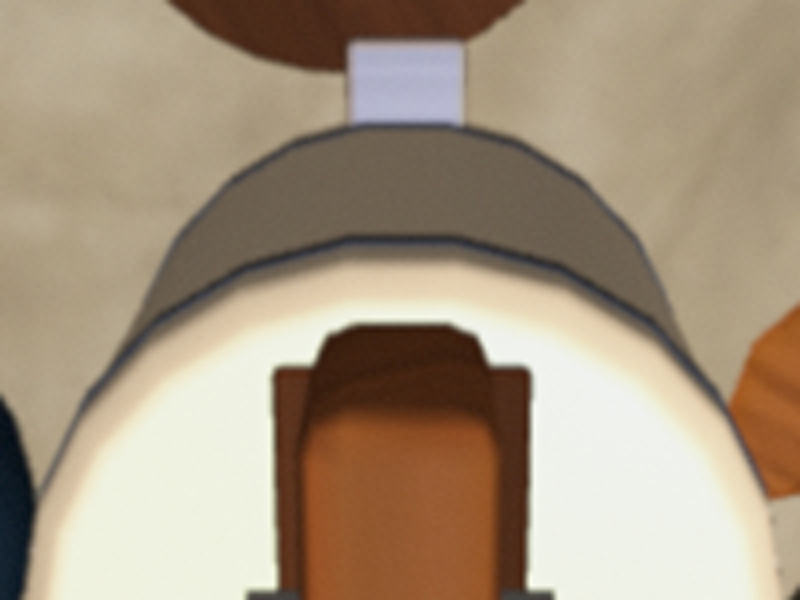

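Run:
```python
from h import *
import pickle
cm=pickle.load(open('w3.pkl','rb'))
# tool pose between 8.55 and 8.6: use constant camera-in-tool transform
cT=np.array([-0.14235086,0.00099604,-0.07572318]);A=np.array([[-9.0004e-04,-2.98394985e-01,9.54442048e-01],[1,-6.79e-04,7.306e-04],[4.304e-04,.954442231,.298395447]])
def tp(u,v,x):
    _,d=ray({**cm,'R':np.eye(3),'t':np.zeros(3)},u,v);d=A@d;return cT+d*(x-cT[0])/d[0]
f=lambda a,b,x:tp(220+a/4-.4,150+b/4-.4,x)
print('ear outer bottom',f(406,40,.0906)); print('ear outer top',f(406,50,.0846))
print('fin end',f(401,412,-.0239),'far end',tp(320,432,-.0239))
R=np.array(cm['R']).T@A.T; p=-np.array(cm['R']).T@np.array(cm['t'])-R@cT
print('tool at picture',p,np.degrees(np.arctan2(R[1,1],R[0,1])))
plan([.4778,.2746,.235],down(128.4))
```

```text
ear outer bottom [ 0.0906      0.00203142 -0.04818413]
ear outer top [ 0.0846      0.00200544 -0.04756711]
fin end [-0.0239      0.0011693  -0.03443383] far end [-0.0239      0.00120879  0.03218095]
tool at picture [0.53706996 0.33705142 0.31207063] 128.56174191116855
t 8.6 pos [0.5378 0.3356 0.3108] x [-0.017 -0.013 -1.   ] yaw_y 128.42 F [-0.3 -1.2 -3.8] M [-0.05 -0.01 -0.02] w 0.0141 q [-0.15  0.79 -1.01  1.38  0.66  1.35  1.06]
travel cm (tool axes now) [ 7.76 -1.05 -8.33] rot deg [ 0.02 -1.21 -0.02] norm 1.2
```

jog_arm --delta_rot '[[0,-1.2,0],[0,0,0],[0,0,0],[0,0,0],[0,0,0],[0,0,0]]' --travel '[[0,-0.6,-4.2],[0,-0.5,-4.1],[2.5,0,0],[2.5,0,0],[2,0,0],[0,0,0]]' --hand '[0,0,0,0,0,0]'

```text
time_s: 9.2
tool_pos: [0.4738, 0.26, 0.2286]
ee_rot: [-0.532, 1.527, 0.513]
ft_force: [0.2, -0.1, -2.5]
width: 0.0143
```

Run:
```python
from h import *
plan([.478,.274,.19],down(128.4))
```

```text
t 9.2 pos [0.4738 0.26   0.2286] x [-0.014 -0.018 -1.   ] yaw_y 128.15 F [ 0.2 -0.1 -2.5] M [-0.07  0.02 -0.  ] w 0.0143 q [-0.03  0.76 -1.    1.78  0.73  1.05  0.92]
travel cm (tool axes now) [3.83 0.86 1.28] rot deg [-0.25 -1.28  0.3 ] norm 1.3
```

jog_arm --delta_rot '[[-0.2,-1.3,0.3],[0,0,0],[0,0,0],[0,0,0]]' --travel '[[0.5,0.9,1.3],[1.5,0,0],[1.5,0,0],[0,0,0]]' --hand '[0,0,0,0]'

```text
time_s: 9.6
tool_pos: [0.4792, 0.2743, 0.1905]
ee_rot: [-0.522, 1.506, 0.522]
ft_force: [0.4, -0.1, -2.4]
width: 0.0142
```

Run:
```python
from h import *
plan([.478,.274,.175],down(128.4))
```

```text
t 9.6 pos [0.4792 0.2743 0.1905] x [ 0.001  0.001 -1.   ] yaw_y 128.23 F [ 0.4 -0.1 -2.4] M [-0.06  0.05  0.01] w 0.0142 q [-0.07  0.81 -0.96  1.81  0.8   0.97  0.86]
travel cm (tool axes now) [ 1.55  0.05 -0.12] rot deg [-0.17  0.05 -0.  ] norm 0.2
```

Good alignment. I'll lower in small steps.

jog_arm --delta_rot '[[0,0,0],[0,0,0],[0,0,0],[0,0,0]]' --travel '[[1,0,-0.1],[1,0,0],[1,0,0],[0,0,0]]' --hand '[0,0,0,0]'

```text
time_s: 10.0
tool_pos: [0.4786, 0.2739, 0.158]
ee_rot: [-0.522, 1.506, 0.522]
ft_force: [-0.3, 0.3, -3.2]
width: 0.0146
```

Run:
```python
from h import *
plan([.478,.274,.105],down(128.4))
```

```text
t 10.0 pos [0.4786 0.2739 0.158 ] x [ 0.001  0.001 -1.   ] yaw_y 128.23 F [-0.3  0.3 -3.2] M [-0.02  0.04 -0.01] w 0.0146 q [-0.09  0.85 -0.92  1.84  0.86  0.91  0.81]
travel cm (tool axes now) [ 5.3   0.04 -0.05] rot deg [-0.17  0.07  0.01] norm 0.2
```

jog_arm --delta_rot '[[0,0,0],[0,0,0],[0,0,0],[0,0,0]]' --travel '[[1,0,0],[1,0,0],[1,0,0],[1,0,0]]' --hand '[0,0,0,0]'

```text
time_s: 10.4
tool_pos: [0.4796, 0.2751, 0.1163]
ee_rot: [-0.52, 1.503, 0.523]
ft_force: [-0.3, 0.1, -2.2]
width: 0.0146
```

Run:
```python
from h import *
plan([.478,.274,.105],down(128.4))
```

```text
t 10.4 pos [0.4796 0.2751 0.1163] x [ 0.003  0.003 -1.   ] yaw_y 128.21 F [-0.3  0.1 -2.2] M [-0.01  0.01 -0.  ] w 0.0146 q [-0.12  0.9  -0.87  1.87  0.94  0.84  0.75]
travel cm (tool axes now) [ 1.13  0.02 -0.2 ] rot deg [-0.19  0.26 -0.01] norm 0.3
```

jog_arm --delta_rot '[[0,0.2,0],[0,0,0],[0,0,0],[0,0,0]]' --travel '[[0.5,0,-0.1],[0.4,0,0],[0.2,0,0],[0.1,0,0]]' --hand '[0,0,0,0]'

```text
time_s: 10.8
tool_pos: [0.4779, 0.2742, 0.1046]
ee_rot: [-0.524, 1.507, 0.521]
ft_force: [-1.2, -1.1, 5.4]
width: 0.0143
```

Run:
```python
from h import *
plan([.478,.274,.105],down(128.4))
```

```text
t 10.8 pos [0.4779 0.2742 0.1046] x [ 0.001 -0.002 -1.   ] yaw_y 128.25 F [-1.2 -1.1  5.4] M [-0.63  0.1  -0.02] w 0.0143 q [-0.13  0.92 -0.85  1.88  0.96  0.82  0.73]
travel cm (tool axes now) [-0.04 -0.03 -0.  ] rot deg [-0.15 -0.04  0.11] norm 0.2
```

jog_arm --delta_rot '[[6,0,0],[6,0,0],[6,0,0],[6,0,0],[6,0,0]]' --travel '[[0,0,0],[0,0,0],[0,0,0],[0,0,0],[0,0,0]]' --hand '[0,0,0,0,0]'

```text
time_s: 11.3
tool_pos: [0.4786, 0.2757, 0.1058]
ee_rot: [-0.097, 1.565, 0.099]
ft_force: [-1.2, 1.1, -2.7]
width: 0.0144
```

Run:
```python
from h import *
plan([.478,.274,.1045],down(68.3))
```

```text
t 11.3 pos [0.4786 0.2757 0.1058] x [ 0.003  0.002 -1.   ] yaw_y 97.13 F [-1.2  1.1 -2.7] M [-0.02  0.01 -0.01] w 0.0144 q [-0.19  0.88 -0.73  1.88  0.87  0.74  0.27]
travel cm (tool axes now) [ 0.13 -0.16 -0.08] rot deg [28.83  0.16 -0.12] norm 28.8
```

jog_arm --delta_rot '[[5,0,0],[5,0,0],[5,0,0],[5,0,0]]' --travel '[[0.13,-0.15,-0.1],[0,0,0],[0,0,0],[0,0,0]]' --hand '[0,0,0,0]'

```text
time_s: 11.7
tool_pos: [0.4783, 0.2756, 0.1053]
ee_rot: [0.192, 1.558, -0.184]
ft_force: [0.3, -0.1, -2.4]
width: 0.0147
```

Run:
```python
from h import *
plan([.478,.274,.1045],down(68.3))
```

```text
t 11.7 pos [0.4783 0.2756 0.1053] x [ 0.005  0.005 -1.   ] yaw_y 76.3 F [ 0.3 -0.1 -2.4] M [-0.01 -0.04  0.02] w 0.0147 q [-0.24  0.85 -0.64  1.89  0.8   0.67 -0.04]
travel cm (tool axes now) [ 0.08 -0.17  0.01] rot deg [ 8.    0.2  -0.34] norm 8.0
```

jog_arm --delta_rot '[[3,0,0],[3,0,0],[2,0,0],[2,0,0]]' --travel '[[0.08,-0.15,0],[0,0,0],[0,0,0],[0,0,0]]' --hand '[0,0,0,0]'

```text
time_s: 12.1
tool_pos: [0.4778, 0.2746, 0.1051]
ee_rot: [0.33, 1.54, -0.321]
ft_force: [0.2, -2.3, -2.2]
width: 0.0148
```

Run:
```python
from h import *
plan([.478,.274,.1045],down(68.3))
```

```text
t 12.1 pos [0.4778 0.2746 0.1051] x [ 0.007  0.004 -1.   ] yaw_y 66.2 F [ 0.2 -2.3 -2.2] M [-0.29  0.02  1.83] w 0.0148 q [-0.26  0.84 -0.59  1.89  0.76  0.64 -0.18]
travel cm (tool axes now) [ 0.06 -0.05  0.05] rot deg [-2.1   0.28 -0.38] norm 2.2
```

jog_arm --delta_rot '[[2,0,0],[1,0,0]]' --travel '[[0.08,0,0],[0,0,0]]' --hand '[0,0,0]'

```text
validation failed for argument at $.ha...
```

jog_arm --delta_rot '[[2,0,0],[1,0,0]]' --travel '[[0.08,0,0],[0,0,0]]' --hand '[0,0]'

```text
time_s: 12.3
tool_pos: [0.4778, 0.2747, 0.1051]
ee_rot: [0.361, 1.531, -0.353]
ft_force: [1.2, -2.6, -3.3]
width: 0.0144
```

Run:
```python
from h import *
plan([.478,.274,.1045],down(68.3))
```

```text
t 12.3 pos [0.4778 0.2747 0.1051] x [ 0.011  0.002 -1.   ] yaw_y 63.87 F [ 1.2 -2.6 -3.3] M [-0.6   0.04  2.9 ] w 0.0144 q [-0.27  0.83 -0.58  1.89  0.76  0.64 -0.22]
travel cm (tool axes now) [ 0.06 -0.06  0.05] rot deg [-4.43  0.49 -0.38] norm 4.5
```

jog_arm --delta_rot '[[0,0,0],[0,0,0],[0,0,0],[0,0,0],[0,0,0],[0,0,0],[0,0,0],[0,0,0],[0,0,0]]' --travel '[[0,0,0],[0,0,0],[0,0,0],[0,0,0],[0,0,0],[0,0,0],[0,0,0],[0,0,0],[0,0,0]]' --hand '[0.3,0.6,1,1,1,1,1,1,1]'

```text
time_s: 13.2
tool_pos: [0.4792, 0.2774, 0.106]
ee_rot: [0.379, 1.531, -0.36]
ft_force: [0.1, -0.0, 0.1]
width: 0.0851
```

jog_arm --delta_rot '[[0,0,0],[0,0,0],[0,0,0],[0,0,0],[0,0,0],[0,0,0],[0,0,0]]' --travel '[[-2,0,0],[-3,0,0],[-3,0,0],[-3,0,0],[-3,0,0],[-3,0,0],[0,0,0]]' --hand '[1,1,1,1,1,1,1]'

```text
time_s: 13.9
tool_pos: [0.4761, 0.2755, 0.2812]
ee_rot: [0.376, 1.534, -0.362]
ft_force: [0.2, 0.3, 0.3]
width: 0.0852
```

Run:
```python
from h import *
import pickle
st()
cm=camera_model('wrist');im=grab_frame('wrist')[:,:,::-1]
cv2.imwrite('pics/w4.png',im);pickle.dump(cm,open('w4.pkl','wb'))
st()
```

```text
t 13.9 pos [0.4761 0.2755 0.2812] x [ 0.007  0.008 -1.   ] yaw_y 63.02 F [0.2 0.3 0.3] M [ 0.06 -0.04 -0.02] w 0.0852 q [-0.15  0.61 -0.77  1.72  0.49  1.   -0.  ]
t 13.95 pos [0.4754 0.2744 0.2793] x [ 0.004  0.005 -1.   ] yaw_y 63.02 F [-0.2  0.1 -0.1] M [-0.03  0.01  0.  ] w 0.0857 q [-0.15  0.61 -0.77  1.72  0.5   1.   -0.  ]
```

View pics/w4.png

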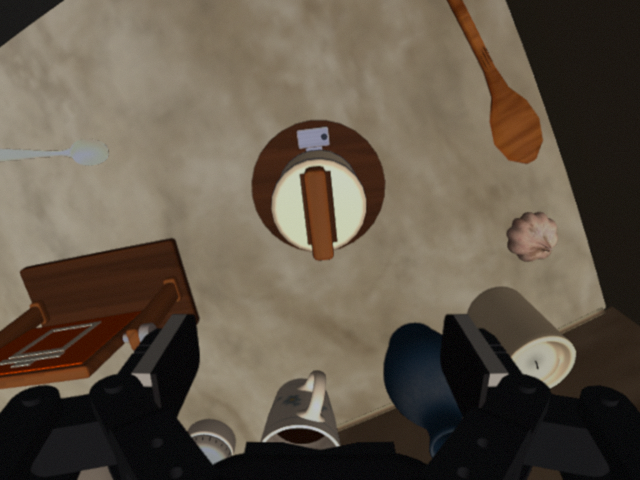

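Run:
```python
from h import *
im=cv2.imread('pics/w4.png');crop(im,245,110,395,270,3.7,'w4c.png')
```

```text
(no output)
```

View pics/w4c.png

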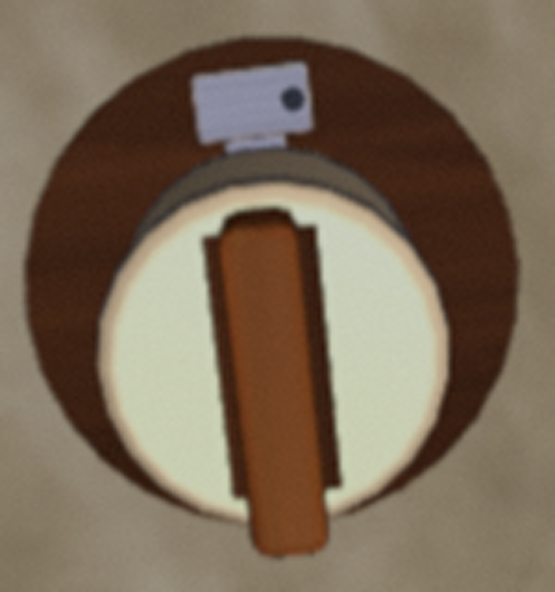

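The ear is under the cleat with its right edge at the post. I'll measure the angle of the fin.

Run:
```python
from h import *
import pickle
cm=pickle.load(open('w4.pkl','rb'))
f=lambda x,y,z:onz(cm,245+x/3.7-.4,110+y/3.7-.4,z)
for zz in (.1285,):
    a=f(260,220,zz);b=f(290,553,zz);print(a,b,(a+b)/2,np.linalg.norm(a-b),np.degrees(np.arctan2(*(b-a)[1::-1])))
# bottom seam of fin on lid edges
# cleat long edges
c=f(193,77,.0285);d=f(306,64,.0285);print('cleat edge dir',np.degrees(np.arctan2(*(d-c)[1::-1])), np.linalg.norm(c-d))
c=f(200,143,.0285);d=f(313,130,.0285);print('cleat edge dir',np.degrees(np.arctan2(*(d-c)[1::-1])))
# fin side edges
c=f(221,228,.1285);d=f(252,548,.1285);print('fin edge',np.degrees(np.arctan2(*(d-c)[1::-1])))
c=f(297,228,.1285);d=f(327,545,.1285);print('fin edge',np.degrees(np.arctan2(*(d-c)[1::-1])))
print('lid',f(274,353,.0985),'r',np.linalg.norm(f(99,353,.0985)-f(449,353,.0985))/2)
```

```text
[0.44456517 0.28818502 0.1285    ] [0.50656909 0.26308839 0.1285    ] [0.47556713 0.2756367  0.1285    ] 0.06689041146475021 -22.03607487322479
cleat edge dir 69.35997004170044 0.027922943575635847
cleat edge dir 69.4111669852428
fin edge -22.071386363203484
fin edge -21.392895655722366
lid [0.47490508 0.2759177  0.0985    ] r 0.03714591670240274
```

The shell is home: fin at −22°, the same as the cleat line, and 2.9 N·m of torque was felt at the stop. Next is the sign, with jaws shut, moving to a point above and in front of it.

Run:
```python
from h import *
plan([.421,.033,.29],down(74.1))
```

```text
t 13.95 pos [0.4754 0.2744 0.2793] x [ 0.004  0.005 -1.   ] yaw_y 63.02 F [-0.2  0.1 -0.1] M [-0.03  0.01  0.  ] w 0.0857 q [-0.15  0.61 -0.77  1.72  0.5   1.   -0.  ]
travel cm (tool axes now) [ -1.22 -23.98   6.11] rot deg [-11.08   0.12  -0.36] norm 11.1
```

jog_arm --delta_rot '[[0,0,0],[0,0,0],[0,0,0],[0,0,0],[0,0,0],[0,0,0],[-5.5,0,0],[-5.5,0,0],[0,0,0]]' --travel '[[-0.5,-4,1],[-0.5,-4,1],[-0.5,-4,1],[-0.3,-4,1],[-0.3,-4,1],[-0.3,-4,1],[0,0,0],[0,0,0],[0,0,0]]' --hand '[0,0,0,0,0,0,0,0,0]'

```text
time_s: 14.85
tool_pos: [0.4106, 0.0195, 0.292]
ee_rot: [0.215, 1.576, -0.218]
ft_force: [-0.5, 0.4, -0.5]
width: -0.0001
```

Run:
```python
from h import *
import pickle
plan([.421,.033,.29],down(74.1))
cm=camera_model('wrist');im=grab_frame('wrist')[:,:,::-1]
cv2.imwrite('pics/w5.png',im);pickle.dump(cm,open('w5.pkl','wb'))
```

```text
t 14.85 pos [0.4106 0.0195 0.292 ] x [-0.016  0.    -1.   ] yaw_y 74.23 F [-0.5  0.4 -0.5] M [-0.03  0.03  0.01] w -0.0001 q [ 0.48  0.44 -0.93  2.05  0.45  0.88  0.6 ]
travel cm (tool axes now) [0.19 1.58 0.64] rot deg [ 0.13 -0.89  0.23] norm 0.9
```

View pics/w5.png

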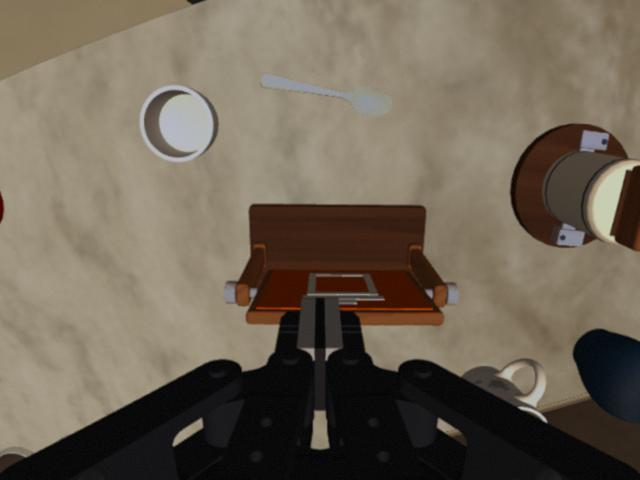

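Run:
```python
from h import *
import pickle
cm=pickle.load(open('w5.pkl','rb'));im=cv2.imread('pics/w5.png')
crop(im,215,190,475,335,3,'w5c.png')
n=[onz(cm,u,v,z) for u,v,z in [(231,293,.118),(452,293,.118),(251,206,.017),(424,207,.017),(247,312,.178),(442,312,.178),(247,324,.178),(441,324,.178)]]
for i in range(0,8,2): print(n[i],n[i+1],(n[i]+n[i+1])/2,np.linalg.norm(n[i]-n[i+1]),np.degrees(np.arctan2(*(n[i+1]-n[i])[1::-1])))
```

```text
[ 0.45443198 -0.07041364  0.118     ] [0.50372161 0.1039721  0.118     ] [0.4790768  0.01677923 0.118     ] 0.18121770429931267 74.21720548066281
[ 0.40636264 -0.05394036  0.017     ] [0.45475441 0.1142921  0.017     ] [0.43055853 0.03017587 0.017     ] 0.1750540574858196 73.95221264189556
[ 0.4486161  -0.04393605  0.178     ] [0.48447236 0.08261713 0.178     ] [0.46654423 0.01934054 0.178     ] 0.13153470318318689 74.18100703505979
[ 0.4571778  -0.04687946  0.178     ] [0.49324319 0.08030045 0.178     ] [0.4752105 0.0167105 0.178    ] 0.13219471553819695 74.16784183613552
```

View pics/w5c.png

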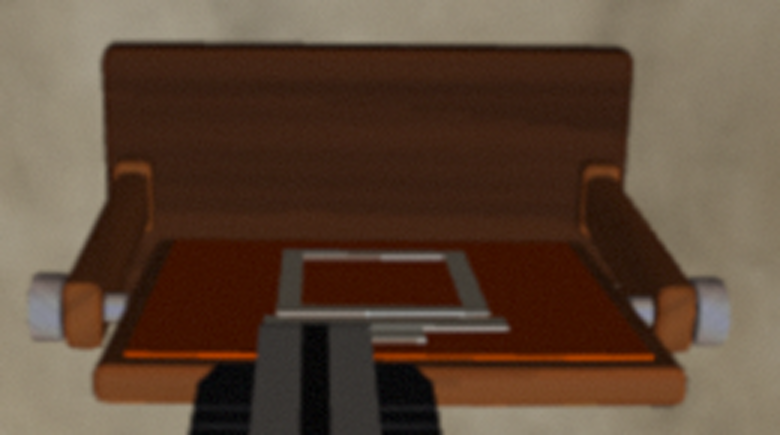

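```bash
cat >> h.py <<'E'
PIV=np.array([.479,.017,.118]);EX=down(74.1)[:,2];EY=down(74.1)[:,1]
def rel():
    s,p,R=st();d=p-PIV
    print('REL X %.1f Y %.1f Zabs %.1f mm'%(d@EX*1e3,d@EY*1e3,p[2]*1e3),'rotfix',np.round(Ro.from_matrix(R.T@down(74.1)).as_rotvec(degrees=True),2))
E
python3 -c "
from h import *
rel()"
```

```text
t 14.9 pos [0.4107 0.0198 0.2921] x [-0.016  0.    -1.   ] yaw_y 74.15 F [ 0.7 -0.2 -0.1] M [-0.06 -0.02  0.01] w 0.0001 q [ 0.48  0.44 -0.92  2.05  0.45  0.88  0.6 ]
REL X -66.5 Y -16.0 Zabs 292.1 mm rotfix [ 0.04 -0.89  0.22]
```

jog_arm --delta_rot '[[0,-0.9,0.2],[0,0,0],[0,0,0],[0,0,0],[0,0,0]]' --travel '[[2.5,1.6,0.8],[3.5,0,0],[3.5,0,0],[2.5,0,0],[0,0,0]]' --hand '[0,0,0,0,0]'

```text
time_s: 15.4
tool_pos: [0.4239, 0.0362, 0.1671]
ee_rot: [0.226, 1.558, -0.222]
ft_force: [0.2, -0.9, -0.2]
width: -0.0001
```

```bash
python3 -c "
from h import *
rel()"
```

```text
t 15.4 pos [0.4239 0.0362 0.1671] x [ 0.002  0.002 -1.   ] yaw_y 73.63 F [ 0.2 -0.9 -0.2] M [-0.04  0.04  0.03] w -0.0001 q [ 0.25  0.63 -0.69  2.2   0.77  0.56  0.26]
REL X -58.3 Y 3.4 Zabs 167.1 mm rotfix [-0.47  0.05 -0.14]
```

jog_arm --delta_rot '[[0,0,0],[0,0,0],[0,0,0],[0,0,0],[0,0,0],[0,0,0]]' --travel '[[0,-0.3,2],[0,0,2],[0.1,0,1],[0.2,0,1],[0.3,0,1],[0.4,0,0.9]]' --hand '[0,0,0,0,0,0]'

```text
time_s: 16.0
tool_pos: [0.4987, 0.0133, 0.1593]
ee_rot: [0.224, 1.562, -0.221]
ft_force: [-1.8, 0.2, 0.2]
width: -0.0003
```

```bash
python3 -c "
from h import *
rel()
cv2.imwrite('pics/s6.png',grab_frame('scene')[:,:,::-1])"
```

```text
t 16.0 pos [0.4987 0.0133 0.1593] x [-0.002  0.002 -1.   ] yaw_y 73.74 F [-1.8  0.2  0.2] M [0.06 0.3  0.01] w -0.0003 q [ 0.31  0.73 -0.71  1.99  0.73  0.7   0.42]
REL X 20.0 Y 1.8 Zabs 159.3 mm rotfix [-0.36 -0.16 -0.07]
```

View pics/s6.png

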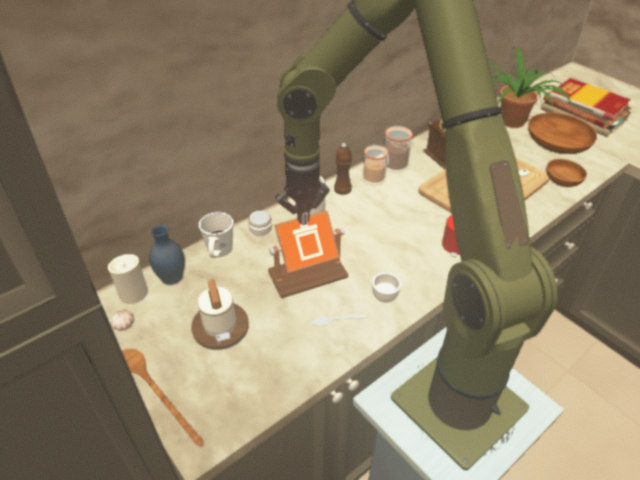

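jog_arm --delta_rot '[[0,0,0],[0,0,0],[0,0,0],[0,0,0]]' --travel '[[0.8,-0.2,0.8],[0.9,0,0.6],[0.9,0,0.4],[0.8,0,0.2]]' --hand '[0,0,0,0]'

```text
time_s: 16.45
tool_pos: [0.5207, 0.0054, 0.1224]
ee_rot: [0.226, 1.56, -0.221]
ft_force: [-1.3, 0.5, 1.2]
width: 0.0004
```

```bash
python3 -c "
from h import *
rel()"
```

```text
t 16.45 pos [0.5207 0.0054 0.1224] x [-0.     0.003 -1.   ] yaw_y 73.69 F [-1.3  0.5  1.2] M [0.09 0.31 0.01] w 0.0004 q [ 0.29  0.8  -0.66  1.96  0.79  0.66  0.41]
REL X 43.3 Y 0.2 Zabs 122.4 mm rotfix [-0.41 -0.05 -0.17]
```

jog_arm --delta_rot '[[0,0,0],[0,0,0],[0,0,0],[0,0,0],[0,0,0]]' --travel '[[0.7,0,0],[0.7,0,0],[0.7,0,0],[0.6,0,0],[0.4,0,0]]' --hand '[0,0,0,0,0]'

```text
time_s: 16.95
tool_pos: [0.5209, 0.0057, 0.088]
ee_rot: [0.225, 1.56, -0.22]
ft_force: [0.4, -0.6, 1.3]
width: 0.0001
```

```bash
python3 -c "
from h import *
rel()
cv2.imwrite('pics/s7.png',grab_frame('scene')[180:330,230:390,::-1].repeat(4,0).repeat(4,1))"
```

```text
t 16.95 pos [0.5209 0.0057 0.088 ] x [-0.     0.003 -1.   ] yaw_y 73.74 F [ 0.4 -0.6  1.3] M [-0.   -0.03  0.01] w 0.0001 q [ 0.26  0.85 -0.6   1.98  0.87  0.59  0.35]
REL X 43.4 Y 0.6 Zabs 88.0 mm rotfix [-0.36 -0.05 -0.16]
```

View pics/s7.png

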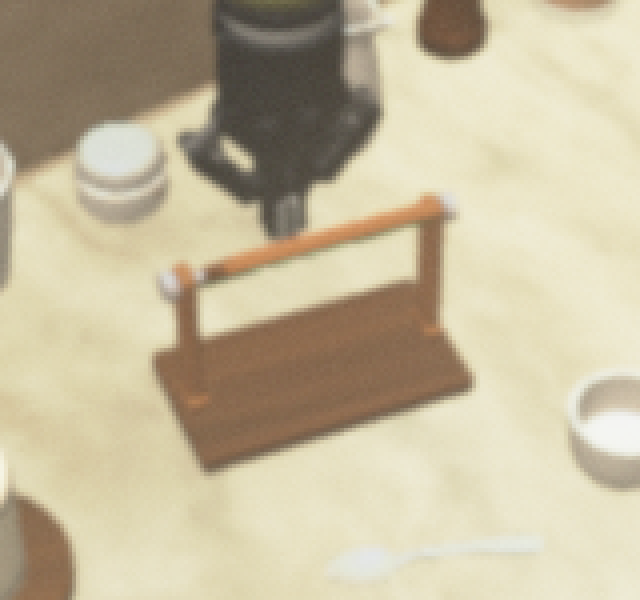

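jog_arm --delta_rot '[[0,0,0],[0,0,0],[0,0,0],[0,0,0],[0,0,0],[0,0,0],[0,0,0],[0,0,0],[0,0,0],[0,0,0],[0,0,0],[0,0,0]]' --travel '[[-2,0,0],[-4,0,0],[-4,0,0],[-4,0,0],[-2,0,0],[0,0,-3],[0,0,-3],[0,0,-3],[0,0,-2.5],[0,0,0],[1.5,0,0],[0,0,0]]' --hand '[0,0,0,0,0,0,0,0,0,0,0,0]'

```text
time_s: 18.2
tool_pos: [0.407, 0.0376, 0.2388]
ee_rot: [0.224, 1.558, -0.222]
ft_force: [0.0, -0.3, -0.6]
width: -0.0001
```

```bash
python3 -c "
from h import *
import pickle
rel()
cm=camera_model('wrist');im=grab_frame('wrist')[:,:,::-1]
cv2.imwrite('pics/w8.png',im)"
```

```text
t 18.2 pos [0.407  0.0376 0.2388] x [ 0.002  0.001 -1.   ] yaw_y 73.71 F [ 0.  -0.3 -0.6] M [-0.   -0.04  0.03] w -0.0001 q [ 0.36  0.5  -0.84  2.15  0.58  0.72  0.42]
REL X -74.9 Y 0.1 Zabs 238.8 mm rotfix [-0.39  0.07 -0.09]
```

View pics/w8.png

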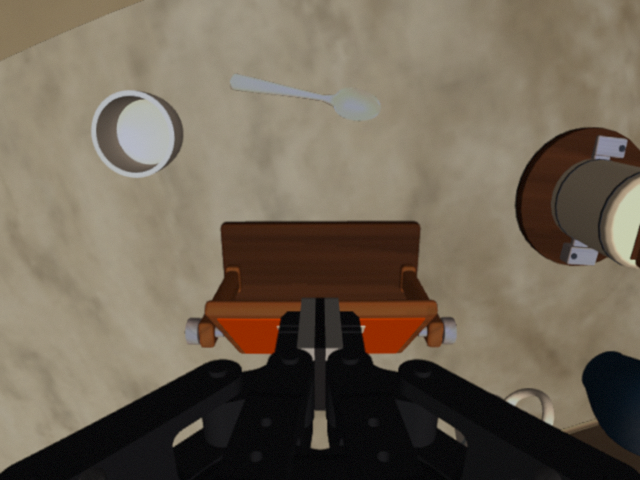

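jog_arm --delta_rot '[[0,0,0],[0,0,0],[0,0,0],[0,0,0],[0,0,0],[0,0,0],[0,0,0],[0,0,0]]' --travel '[[3,0,0],[3,0,0],[3,0,0],[0,0,1],[0,0,1],[0,0,1],[0,0,1],[0,0,0]]' --hand '[0,0,0,0,0,0,0,0]'

```text
time_s: 19.05
tool_pos: [0.4588, 0.0272, 0.1542]
ee_rot: [0.234, 1.544, -0.221]
ft_force: [-0.7, 0.3, 0.0]
width: 0.0001
```

```bash
python3 -c "
from h import *
rel()
cv2.imwrite('pics/s9.png',grab_frame('scene')[180:330,230:390,::-1].repeat(4,0).repeat(4,1))"
```

```text
t 19.05 pos [0.4588 0.0272 0.1542] x [ 0.016  0.006 -1.   ] yaw_y 73.39 F [-0.7  0.3  0. ] M [-0.02  0.03 -0.03] w 0.0001 q [ 0.26  0.68 -0.67  2.13  0.8   0.58  0.29]
REL X -22.2 Y 4.3 Zabs 154.2 mm rotfix [-0.72  0.79 -0.59]
```

View pics/s9.png

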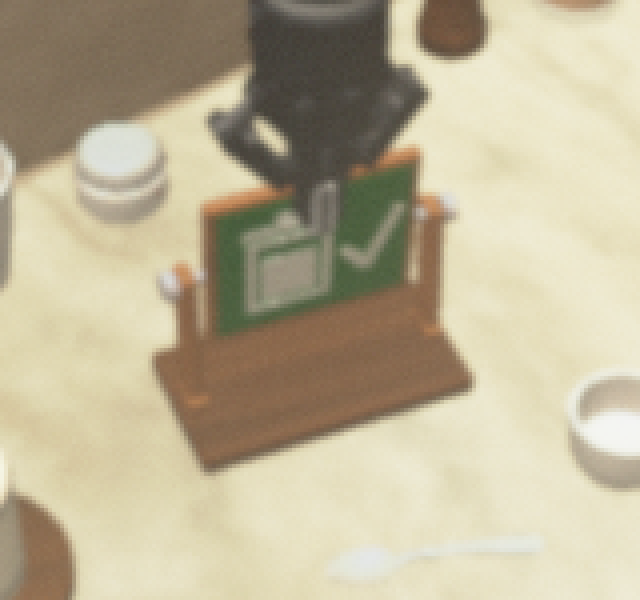

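jog_arm --delta_rot '[[0,0.8,-0.6],[0,0,0],[0,0,0]]' --travel '[[0,0,0.3],[0,0,0.25],[0,0,0]]' --hand '[0,0,0]'

```text
time_s: 19.4
tool_pos: [0.4644, 0.0253, 0.1566]
ee_rot: [0.229, 1.557, -0.228]
ft_force: [-1.2, -0.0, -0.5]
width: -0.0002
```

```bash
python3 -c "
from h import *
rel()"
```

```text
t 19.4 pos [0.4644 0.0253 0.1566] x [ 0.002  0.001 -1.   ] yaw_y 73.31 F [-1.2 -0.  -0.5] M [0.06 0.25 0.04] w -0.0002 q [ 0.27  0.69 -0.69  2.1   0.77  0.62  0.32]
REL X -16.3 Y 4.0 Zabs 156.6 mm rotfix [-0.79  0.1  -0.08]
```

jog_arm --delta_rot '[[0,0,0],[0,0,0],[0,0,0],[0,0,0],[0,0,0],[0,0,0],[0,0,0]]' --travel '[[0,0,-1],[0,0,-2],[0,0,-2],[-3,0,0],[-4,0,0],[-4,0,0],[0,0,0]]' --hand '[0,0,0,0,0,0,0]'

```text
time_s: 20.1
tool_pos: [0.4086, 0.0419, 0.2704]
ee_rot: [0.223, 1.559, -0.224]
ft_force: [-0.2, -0.1, -0.3]
width: 0.0003
```

```bash
python3 -c "
from h import *
import pickle
rel()
cm=camera_model('wrist');im=grab_frame('wrist')[:,:,::-1]
cv2.imwrite('pics/w10.png',im);pickle.dump(cm,open('w10.pkl','wb'))
cv2.imwrite('pics/s10.png',grab_frame('scene')[:,:,::-1]);cv2.imwrite('pics/t10.png',grab_frame('top')[:,:,::-1])
s=cv2.imread('pics/s10.png');crop(s,160,180,390,360,3.4,'s10c.png')"
```

```text
t 20.1 pos [0.4086 0.0419 0.2704] x [ 0.    -0.001 -1.   ] yaw_y 73.67 F [-0.2 -0.1 -0.3] M [ 0.02 -0.02 -0.03] w 0.0003 q [ 0.4   0.46 -0.9   2.1   0.5   0.81  0.48]
REL X -74.5 Y 4.7 Zabs 270.4 mm rotfix [-0.43  0.03  0.03]
```

View pics/w10.png

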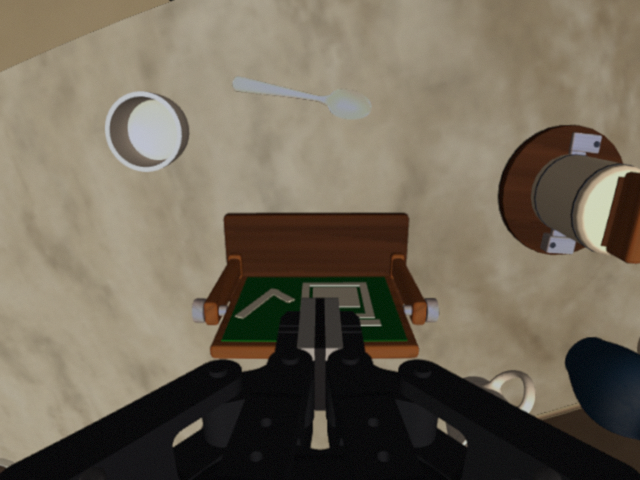

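View pics/s10c.png

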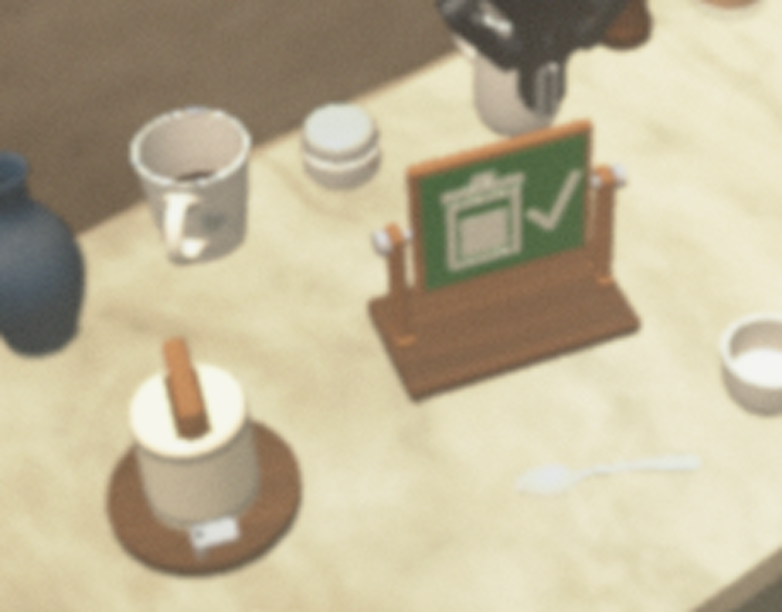

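View pics/t10.png

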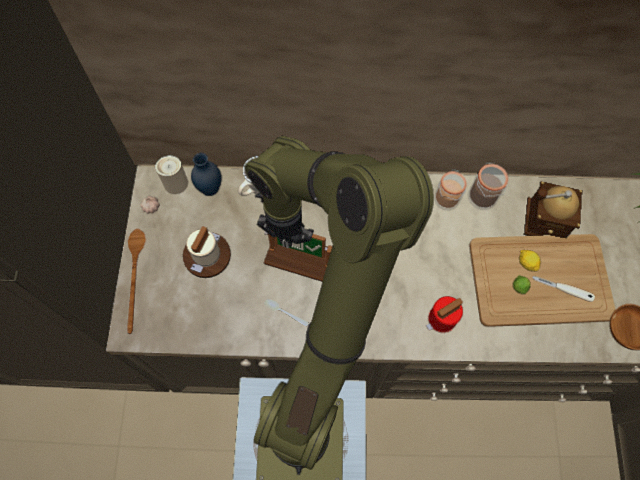

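Run:
```python
from h import *
import pickle
cm=pickle.load(open('w10.pkl','rb'));im=cv2.imread('pics/w10.png');crop(im,190,200,440,370,3.1,'w10c.png')
for nm,l,z in [('nut',[(198,311),(432,310)],.118),('base front',[(225,214),(408,214)],.017),('topfront',[(212,346),(417,346)],.178),('topback',[(212,357),(417,357)],.178),('bottom front',[(246,277),(393,277)],.058)]:
    a,b=[onz(cm,u,v,z) for u,v in l];m=(a+b)/2-PIV;print(nm,'X %.1f Y %.1f len %.1f'%(m@EX*1e3,m@EY*1e3,np.linalg.norm(a-b)*1e3),np.degrees(np.arctan2(*(b-a)[1::-1])))
```

```text
nut X 0.4 Y -1.0 len 182.2 73.95571768779043
base front X -51.4 Y 0.0 len 176.7 73.64322772915136
topfront X -5.2 Y -0.6 len 131.1 73.70453570331368
topback X 3.0 Y -0.7 len 132.5 73.71100717042688
bottom front X -2.9 Y 2.6 len 133.2 73.65435129805653
```

View pics/w10c.png

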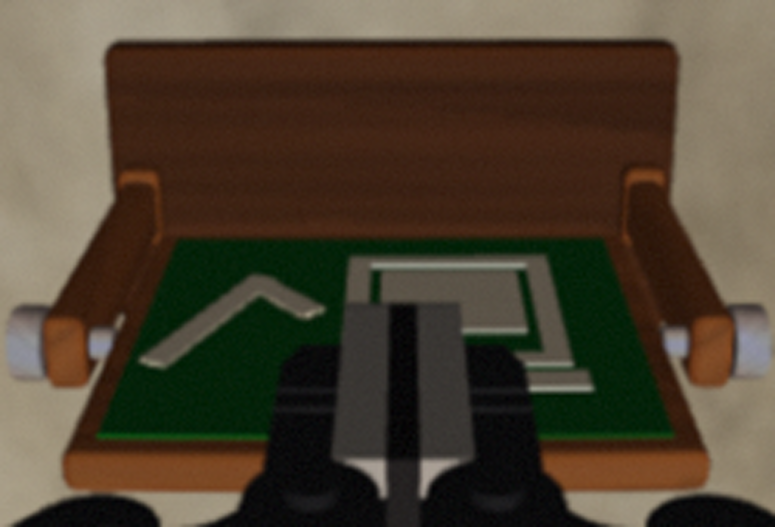

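The sign is upright to within about 2°, with green to the front. The stand hasn't moved beyond the measuring noise, and the gripper is clear of everything.

```bash
python3 -c "
from h import *
st();print(close_job())"
```

```text
t 20.25 pos [0.4062 0.0399 0.2663] x [-0.008 -0.003 -1.   ] yaw_y 73.64 F [ 0.6 -0.7 -0.1] M [-0.03 -0.01  0.03] w 0.0002 q [ 0.39  0.47 -0.89  2.1   0.51  0.81  0.48]
the job is handed in; nothing more can be done
None
```

Both parts are done and handed in at 20.3 s. The white shell is locked onto the caddy, and the sign then turned to show green.

- **Shell:** I lowered it about 60° counter-clockwise until it met the foot at the expected height, then twisted it clockwise until the stop pushed back with about 2.9 N·m. Afterwards the fin measured about −22°, in line with the cleats (−21.6° to −22°), and the picture showed the ear under the cleat and against its post. A rougher reading from the short edges of one cleat gave −20.6°, about 1.5° off the others. Just before release the tool read about 0.5 mm high. After release the shell looked flat in the pictures, but I did not measure its height again.
- **Sign:** I pushed the top edge back and down, then pushed the other edge upright from the front. The last pictures show green with the tick upright towards the front, and the two edges put it within about 2° of vertical. The stand's position agreed with the first reading to 1–2 mm and its angle to about 0.5°, which is within the noise.
- **Other things:** Contact readings while pushing the sign stayed at about 2 N. In the last pictures the other things I could see looked to be in their places, including the mug and the red look-alike. The arm hid part of the top view, and the cream jug showed only partly in the scene view.

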